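Turn a delicate sleeve past the inspection camera

ROBOT

A 7-joint arm with a two-finger parallel gripper is mounted at the origin on the work surface. World frame = base frame: x ahead of the robot, y to its left, z up, the work surface at z = 0. Lengths are in m, angles in rad, forces in N, time in s.
With the tool pointing down it reaches from about 0.4 to 0.85 m from the base axis. Payload 4.5 kg.
Tool frame: the origin (TCP) lies at the very end of the fingers, on their centre line; the grasp point (between the pads) lies 19 mm behind it; z points along the fingers, y is the line along which they close (so a half turn about z gives the same grasp; the last joint's range is limited). The gripper opens to 85 mm and grips with 20 to 120 N. Pads are 22 mm wide; open, the fingers measure 114 mm over their backs; the gripper's body (76 mm by 85 mm) begins 54 mm behind the grasp point. The pads swing forward as they close: fully open they stand 13 mm farther back than shut.
Start: joints at [-1.251, 0.689, -0.195, 1.565, 0.157, 0.902, -0.215], TCP at [0.176, 0.6, 0.231] pointing down, gripper open.
Joint ranges: [-3.01, 3.01], [-0.46, 2.08], [-1.47, 1.51], [0.13, 2.56], [-1, 4.14], [0.04, 2.09], [-2.66, 2.66]. Speed limits (rad/s): [2.57, 2.57, 3.14, 3.14, 3.14, 3.14, 3.14].

INTERFACE

Orientations are given as a rotation vector (axis times angle).
In Python, from plant import bot gives the robot as it stands.
- The arm moves only by the tool apply_moves, never from a script. Its argument "deltas" is a list of rows, each a list of 3 entries, a list of its own where there are three numbers: the shift along the tool's x, y, z normalised to -1 to 1, where 1 is 0.05 m, then the turn about the tool's z normalised to -1 to 1, where 1 is 8 degrees, then the opening, from -1 (shut) to 1 (fully open). In form: [[[dx, dy, dz], spin, gripper], ...]. A call has exactly 8 rows; each row shifts and turns the commanded pose from where the row before left it, along the tool's axes as they then stand; what a row does not reach is not made up. A row lasts 1/8 s, in which the tool goes at most 62.5 mm and 10.7 degrees, less where a joint would pass 70% of its speed; a pose out of reach is approached as far as the arm can. A call with a number of a shift or a turn outside -1 to 1 is refused whole. A call with a gripper value outside its range is refused whole. The fingers move at their own pace and stop on an object; "newtons" is the grip in N (left out, the last holds). Time passes only in rows, so rows that do not move let the fingers close, or fill a call up. It gives the time, the measured TCP pose, the force, the opening and the grip force at its end, in the units of the state.
- bot.read_state(): the state, without advancing time (a new reading comes with each control period).
- bot.camera(name): name is "scene" or "side" or "wrist"; returns a dict with "img" (420x560x3 uint8, blue, green, red), "fx", "fy", "cx", "cy" (pixels), "R" (3x3) and "t" (3): a world point X has camera coordinates R X + t. Camera axes: x right, y down, z forward; pixel columns grow to the right and rows downward; lengths in m; the calibration is good to about 2 mm. A picture is of the moment at which its call begins. There is no depth.
- bot.hand_in(): hands the job in; it is judged then, once.
The state is a dict: "time": time; "qpos": joint angles; "qvel": joint speeds; "tau": joint torques, N m; "position": TCP position; "tcp_rot": TCP orientation; "wrist_force": force on the tool from outside, world axes, zero at the start; "torque": the same for the moment, N m; "finger_gap": finger opening in m; "grip_force": force on a finger pad.
Only numpy, scipy, OpenCV 4.12 (cv2) and the standard library are available. Lean on these libraries where they do the work, as an engineer would, in place of code of your own. Each camera call takes 0.05 s, during which the arm holds its last target. There are 200 camera calls.

TASK

Slide the wide white sleeve gently off the plywood board onto the middle of the turntable, on the drawn ring, then let go of it. Then turn the turntable by its upright handle anticlockwise (seen from above) through one full turn and on to the pointer block, so that the handle passes the pointer once and stops in line with it the second time, with the sleeve still standing in the middle. The sleeve's thin lacquered wall dents under more than about 20 N, so do not pinch, lift or knock it; leave everything else where it is.

Things in the scene. Friction and masses are not known exactly. Their poses are not given: they have to be found in the camera images.
- station: Fixed inspection station. Origin on the table, on the turntable axis; z up. In its frame (mm): plywood board, top at z 30, x -135 to 135, y 142 to 370; round turntable, radius 139, centred on the origin, top at z 28.5, almost touching the board; pointer block with white tip, 26 high, at x 0, y -145 to -185; camera stand 122 high at x 218 to 315, y -80 to 20.
- deck_centre (a point): Centre of the turntable's top face, in the middle of the dark drawn ring (132 mm outside, 116 mm inside diameter).
- handle_top (a point): Centre of the top end of the turntable's handle: an upright black round grip 16 mm in diameter that spins freely on its pin, its top 71 mm above the turntable (100 mm above the table), with a 26 mm wide, 6 mm high foot, 120 mm from the turntable's axis and turning with it.
- turntable (a joint): Turning angle of the turntable about its upright axis, rad, growing anticlockwise seen from above. At 0 the handle is in line with the pointer block (station's -y side); one full turn on, again in line, it reads 6.283. It turns stiffly, with about 0.15 N m, and stays where it is left.
- wide_sleeve: The wide sleeve: thin-walled white tube standing upright, open at both ends, 110 mm outside and 100 mm inside diameter, 55 mm high, 0.3 to 0.65 kg. Origin at the centre of its lower end, z along its axis. Starts on the plywood board.
- narrow_sleeve: Bystander: narrow white tube standing on the plywood board, 50 mm outside diameter, 65 mm high. Origin at the centre of its lower end.
- tape_measure: Bystander: grey tape measure on the table, 72 x 36 x 66 mm high. Origin under its centre.
- cutter: Bystander: red box cutter lying on the table, 165 x 26 x 18 mm, along its x axis. Origin under the handle's centre.
- tape_roll: Bystander: brown roll of tape lying on the table, 104 mm across, 48 mm high. Origin under its centre.
- cleaner: Bystander: clear bottle, 66 mm across, 170 mm high. Origin under its centre.
- mug: Bystander: white mug, 82 mm across, 95 mm high, handle to its y. Origin under its centre.
- head_rail: Bystander: aluminium channel lying on the table, 200 x 40 x 30 mm, along its x axis. Origin under its centre.
There are look-alikes about, which are no part of the job. What is shaped like the wide_sleeve but purple or turquoise is not meant.

How it is judged:
On the way, in this order (a step that is already met when the one before it is completed fails the run):
1. the wide sleeve stands on the middle of the turntable, let go, before the turntable is turned to the pointer (horizontal distance between wide_sleeve and deck_centre below 0.015 m and angle between wide_sleeve's own z axis and vertical below 0.1 rad and height (world z) of wide_sleeve below 0.034 m and linear speed of wide_sleeve below 0.02 m/s and contact force between each of the arm, the fingers and wide_sleeve below 0.1 N and value of joint turntable below 0.1 rad), for 0.2 s.
2. the turntable, with the sleeve on its middle, is past half a turn beyond the pointer (horizontal distance between wide_sleeve and deck_centre below 0.015 m and angle between wide_sleeve's own z axis and vertical below 0.1 rad and height (world z) of wide_sleeve below 0.034 m and value of joint turntable above 3.2 rad), for 0.1 s.
At the end, for the whole second after the job is handed in: The wide sleeve stands upright on the turntable, within 15 mm of its centre, and the turntable has gone round anticlockwise to the pointer for the second time: its joint reads 6.283 within 0.2 rad; both are at rest (horizontal distance between wide_sleeve and deck_centre below 0.015 m and angle between wide_sleeve's own z axis and vertical below 0.1 rad and height (world z) of wide_sleeve between 0.022 and 0.034 m and value of joint turntable between 6.083 and 6.483 rad and linear speed of wide_sleeve below 0.01 m/s and velocity of joint turntable between -0.05 and 0.05 rad/s); the robot touches nothing.
It fails at once if the robot presses on the wide sleeve with more than 20 N (contact force between any of the fingers, the arm and wide_sleeve above 20 N).
It fails at once if the wide sleeve is lifted more than 15 mm off the board, or tipped by more than 0.3 rad (height (world z) of wide_sleeve above 0.045 m or angle between wide_sleeve's own z axis and vertical above 0.3 rad).
It fails at once if another loose thing is moved by more than 25 mm (distance of any of narrow_sleeve, tape_measure, cutter, tape_roll, cleaner, mug, head_rail from where it was at the start of the episode above 0.025 m).
It also fails if it takes over 72 s, if anything falls off the work surface, if the arm or the gripper's body presses on something with over 40 N, if the wrist force passes 120 N, or if a joint passes its speed limit or range.

## Working session

There is one attempt and no reset: what is moved stays moved. The work goes in short steps, Python scripts to look and compute and a tool call to move; the robot and the scene stay as the last step left them, time stands still between calls to the robot, and variables do not carry over. Pictures are saved under pics/ and viewed, at most 10 in all, crops included, and the job is handed in when it is done.

Besides the shell and the picture viewer there is one more tool, called after "Request:" in YAML: its name, and indented under it one key for each argument. apply_moves: Moves the arm, as the interface text tells. Scaled input: -1 to 1 covers 0.05 m each way for a shift and 8 degrees each way for a turn. Its arguments: {"type":"object","properties":{"deltas":{"type":"array","items":{"type":"array"}},"newtons":{"type":"number"}},"required":["deltas"]}

```bash
mkdir -p pics; ls; cat > h.py <<'E'
import numpy as np, cv2
from plant import bot
def ray(c,u,v):
    R=np.array(c["R"]);t=np.array(c["t"])
    d=R.T@np.array([(u-c["cx"])/c["fx"],(v-c["cy"])/c["fy"],1]);return -R.T@t,d
def onplane(c,u,v,z):
    o,d=ray(c,u,v);return o+d*(z-o[2])/d[2]
def proj(c,X):
    p=np.array(c["R"])@np.array(X)+np.array(c["t"]);return np.array([c["fx"]*p[0]/p[2]+c["cx"],c["fy"]*p[1]/p[2]+c["cy"]])
def tri(c1,p1,c2,p2):
    A=[];b=[]
    for c,p in((c1,p1),(c2,p2)):
        o,d=ray(c,*p);d/=np.linalg.norm(d);P=np.eye(3)-np.outer(d,d);A.append(P);b.append(P@o)
    return np.linalg.lstsq(np.vstack(A),np.hstack(b),rcond=None)[0]
E
python3 - <<'E'
from h import *
import pickle
s=bot.read_state();print(s)
C={n:bot.camera(n) for n in("scene","side","wrist")}
pickle.dump(C,open("c0.pkl","wb"))
for n,c in C.items():
    print(n,c["fx"],c["cx"],c["cy"],-np.array(c["R"]).T@np.array(c["t"]),np.array(c["R"]).round(2).tolist())
    cv2.imwrite(f"pics/{n}0.png",c["img"])
E
```

```text
pics
{'time': 0.0, 'qpos': array([-1.25118537,  0.68998231, -0.19451458,  1.56634786,  0.15730627,
        0.90252554, -0.21510607]), 'qvel': array([-0.0018546 , -0.00031139,  0.00149029, -0.00040606,  0.00021151,
       -0.00089766,  0.0002092 ]), 'tau': array([-2.65293675e-04, -5.39628410e+01, -1.26699742e+00, -1.58544713e+01,
        8.99181672e-03,  9.61970160e-03, -6.91175416e-06]), 'position': array([0.17607618, 0.59899863, 0.2304841 ]), 'tcp_rot': array([-4.47277371e-01, -3.10946451e+00,  2.93142676e-03]), 'wrist_force': array([ 0.69335997,  0.28742153, -0.95619036]), 'torque': array([-0.0347746 ,  0.1034277 ,  0.02499278]), 'grip_force': 0.0, 'finger_gap': 0.08525579588009885}
scene 387.31947549550046 284.4124276074087 208.00661188720215 [1.10076562 0.44639445 0.87456291] [[-0.62, 0.79, 0.02], [0.59, 0.48, -0.65], [-0.52, -0.39, -0.76]]
side 532.8744777557512 277.0969096260803 205.08662785988287 [-0.08675944 -1.00771078  1.22122577] [[0.85, -0.53, -0.0], [-0.36, -0.57, -0.73], [0.39, 0.62, -0.68]]
wrist 332.9079523896772 275.123877967374 211.25343671527634 [0.11061926 0.62009914 0.37225942] [[0.28, 0.96, -0.0], [0.92, -0.27, 0.27], [0.26, -0.08, -0.96]]
```

View pics/scene0.png

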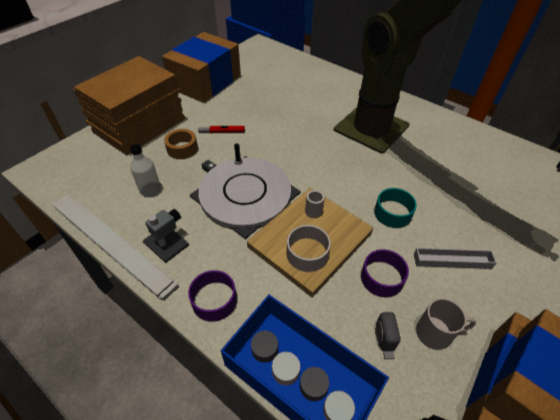

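View pics/side0.png

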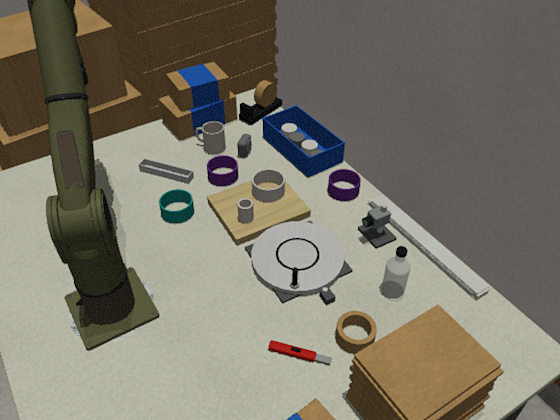

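```bash
python3 - <<'E'
from h import *
import pickle
C=pickle.load(open("c0.pkl","rb"))
a,b=C["scene"],C["side"]
def ring(c,box):
    x0,y0,x1,y1=box;g=cv2.cvtColor(c["img"],cv2.COLOR_BGR2GRAY)[y0:y1,x0:x1]
    m=(g<70).astype(np.uint8);cs,_=cv2.findContours(m,cv2.RETR_LIST,cv2.CHAIN_APPROX_NONE)
    for k in sorted(cs,key=len)[-4:]:
        if len(k)>20:
            e=cv2.fitEllipse(k);print(box,len(k),np.round(e[0]+np.array((x0,y0)),1),np.round(e[1],1),e[2]//1)
ring(a,(215,165,275,210));ring(b,(268,232,328,276))
for n,c,p in(("scene",a,(208,166)),("scene",a,(245,188)),("side",b,(328,295)),("side",b,(297,254))):
    for z in(.0285,): print(n,p,onplane(c,*p,z).round(3))
print("sleeve top z.085",onplane(a,308,240,.085).round(3),onplane(b,269,180,.085).round(3))
print("handle top z.1",onplane(a,237,145,.1).round(3),onplane(b,295,269,.1).round(3))
A=cv2.resize(a["img"][125:295,185:385],None,fx=3,fy=3,interpolation=2)
B=cv2.resize(b["img"][160:310,200:360],None,fx=3,fy=3,interpolation=2)
cv2.imwrite("pics/A1.png",A);cv2.imwrite("pics/B1.png",B)
E
```

```text
(215, 165, 275, 210) 98 [244.5 188.4] [29.4 39.7] 85.0
(215, 165, 275, 210) 106 [244.6 188.7] [30.2 43.2] 86.0
(268, 232, 328, 276) 214 [297.1 254.2] [32.8 40.6] 91.0
scene (208, 166) [ 0.537 -0.286  0.029]
scene (245, 188) [ 0.535 -0.132  0.028]
side (328, 295) [ 0.52  -0.308  0.028]
side (297, 254) [ 0.533 -0.135  0.028]
sleeve top z.085 [0.607 0.15  0.085] [0.607 0.144 0.085]
handle top z.1 [ 0.464 -0.223  0.1  ] [ 0.46 -0.23  0.1 ]
```

View pics/A1.png

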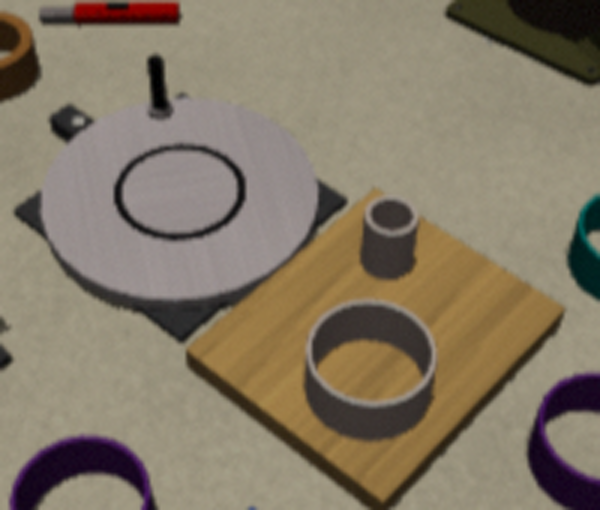

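View pics/B1.png

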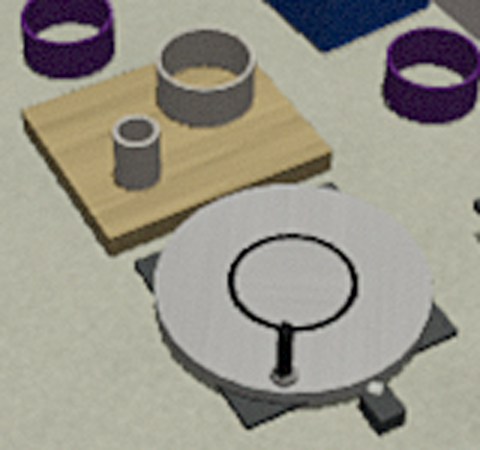

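Sleeve candidates in the scene view: grey-white wide ring on the board (308,247); purple rings at (213,295) and (385,272); turquoise ring at (395,207); narrow white tube at (315,203). I choose the first. The crops confirm it is white, wide and on the plywood. The crops also show the handle (scene ~(237,145)) sitting just clockwise of the pointer, which has its white tip at scene ~(211,165).

```bash
python3 - <<'E'
from h import *
import pickle
C=pickle.load(open("c0.pkl","rb"))
a,b=C["scene"],C["side"]
pr=lambda n,x:print(n,np.round(x,4))
ctr=tri(a,(244.6,188.6),b,(297.1,254.2));pr("deck",ctr)
A=lambda x,y:(185+x/3-.33,125+y/3-.33)
B=lambda x,y:(200+x/3-.33,160+y/3-.33)
# handle top, pointer tip
h=tri(a,A(154,58),b,B(286,325));pr("handle top",h)
pt=tri(a,A(80,120),b,B(375,387));pr("pointer",pt)
# board: colour mask -> corner quads
for n,c,q in(("a",a,[(187,352),(383,505),(565,312),(375,188)]),("b",b,[(331,155),(22,112),(110,243),(262,68)])):
    f=A if n=="a" else B
    pr(n,[onplane(c,*f(*p),.03)[:2] for p in q])
# rims: bright pixels
for n,c,f,box,rb in(("a",a,A,(300,295,440,410),0),("b",b,B,(152,25,260,100),0)):
    x0,y0=f(*box[:2]);x1,y1=f(*box[2:]);x0,y0,x1,y1=map(int,(x0,y0,x1,y1))
    I=c["img"][y0:y1,x0:x1].astype(int);g=I.mean(2);sat=I.max(2)-I.min(2)
    m=((g>g.min()+.62*(np.percentile(g,99)-g.min()))&(sat<40)).astype(np.uint8)
    ys,xs=np.nonzero(m);e=cv2.fitEllipse(np.c_[xs,ys].astype(np.float32))
    p=(e[0][0]+x0,e[0][1]+y0);pr(n+" rim",[*p,*e[1]])
    pr(" at .0847",onplane(c,*p,.085)); globals()["r"+n]=p
pr("sleeve rim tri",tri(a,ra,b,rb_:=globals()["rb"]))
pr("narrow top",tri(a,A(392,215),b,B(136,129)))
E
```

```text
deck [ 0.5347 -0.1334  0.0247]
handle top [ 0.4622 -0.2276  0.1005]
pointer [ 0.5258 -0.2839  0.0273]
a [[0.6804 0.006 ]
 [0.6945 0.2298]
 [0.4295 0.2464]
 [0.4117 0.0185]]
b [[ 0.6704 -0.0049]
 [ 0.4197  0.2364]
 [ 0.4052  0.0089]
 [ 0.6865  0.1564]]
a rim [308.2817 242.2111  33.9538  41.8343]
 at .0847 [0.6125 0.1542 0.085 ]
b rim [267.7799 177.6422  22.2412  35.6845]
 at .0847 [0.61  0.157 0.085]
sleeve rim tri [0.6111 0.1553 0.0851]
narrow top [0.4812 0.0826 0.0935]
```

Request:
apply_moves:
  deltas:
    - [[-0.68, -0.38, 0], 0, -0.06]
    - [[-0.68, -0.38, 0], 0, -0.06]
    - [[-0.68, -0.38, 0], 0, -0.06]
    - [[-0.68, -0.38, 0], 0, -0.06]
    - [[-0.68, -0.38, 0], 0, -0.06]
    - [[-0.68, -0.38, 0], 0, -0.06]
    - [[-0.68, -0.38, 0], 0, -0.06]
    - [[-0.68, -0.38, 0], 0, -0.06]
  newtons: 20

```text
time: 1.15
position: [0.395, 0.3761, 0.2311]
tcp_rot: [-0.447, -3.109, 0.0]
wrist_force: [-0.1, 0.3, 0.2]
finger_gap: 0.0402
grip_force: 0.0
```

Request:
apply_moves:
  deltas:
    - [[-0.68, -0.38, 0], 0, -0.06]
    - [[-0.68, -0.38, 0], 0, -0.06]
    - [[-0.68, -0.38, 0], 0, -0.06]
    - [[-0.68, -0.38, 0], 0, -0.06]
    - [[-0.68, -0.38, 0], 0, -0.06]
    - [[-0.68, -0.38, 0], 0, -0.06]
    - [[-0.68, -0.38, 0], 0, -0.06]
    - [[-0.68, -0.38, 0], 0, -0.06]

```text
time: 2.15
position: [0.613, 0.1536, 0.231]
tcp_rot: [-0.447, -3.109, 0.0]
wrist_force: [1.0, 0.6, 0.4]
finger_gap: 0.0401
grip_force: 0.0
```

Request:
apply_moves:
  deltas:
    - [[0, 0, 0], 1, -0.06]
    - [[0, 0, 0], 1, -0.06]
    - [[0, 0, 0], 1, -0.06]
    - [[0, 0, 0], 1, -0.06]
    - [[0, 0, 0], 1, -0.06]
    - [[0, 0, 0], 1, -0.06]
    - [[0, 0, 0], 1, -0.06]
    - [[0, 0, 0], 1, -0.06]

```text
time: 3.15
position: [0.6121, 0.1547, 0.2309]
tcp_rot: [-2.032, -2.395, 0.001]
wrist_force: [0.3, 0.3, -0.9]
finger_gap: 0.0403
grip_force: 0.0
```

Request:
apply_moves:
  deltas:
    - [[0, 0, 0.3], 1, -0.06]
    - [[0, 0, 0.3], 1, -0.06]
    - [[0, 0, 0.3], 1, -0.06]
    - [[0, 0, 0.2], 0.07, -0.06]
    - [[0, 0, 0], 0, -0.06]
    - [[0, 0, 0], 0, -0.06]
    - [[0, 0, 0], 0, -0.06]
    - [[0, 0, 0], 0, -0.06]

```text
time: 4.15
position: [0.6127, 0.1547, 0.1768]
tcp_rot: [2.491, 1.914, 0.001]
wrist_force: [0.2, -0.5, -0.3]
finger_gap: 0.04
grip_force: 0.0
```

```bash
python3 - <<'E'
from h import *
c=bot.camera("wrist");cv2.imwrite("pics/w1.png",c["img"])
for a in range(0,360,45):
    r=np.radians(a);print(proj(c,(.611+.055*np.cos(r),.1553+.055*np.sin(r),.085)).round(0),end="")
E
```

```text
[346. 198.][311. 152.][251. 143.][205. 180.][200. 236.][236. 276.][290. 283.][335. 252.]
```

View pics/w1.png

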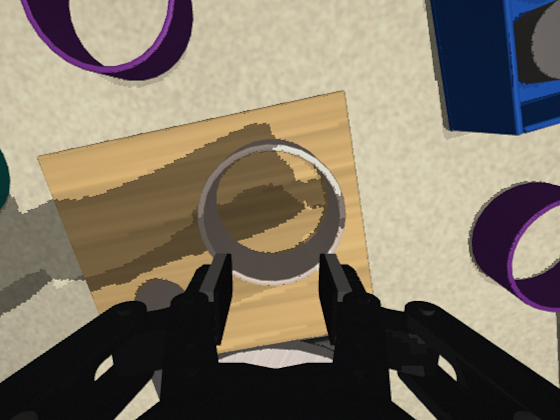

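The wrist view shows the sleeve rim at columns 198–345 and rows 138–284, which matches the prediction to about 2 mm. The fingers straddle its centre line. Next I descend into it.

Request:
apply_moves:
  deltas:
    - [[0, 0, 0.4], 0, -0.06]
    - [[0, 0, 0.4], 0, -0.06]
    - [[0, 0, 0.4], 0, -0.06]
    - [[0, 0, 0.4], 0, -0.06]
    - [[0, 0, 0.3], 0, -0.06]
    - [[0, 0, 0.2], 0, -0.06]
    - [[0, 0, 0.2], 0, -0.06]
    - [[0, 0, 0.1], 0, -0.06]

```text
time: 5.2
position: [0.6124, 0.1546, 0.0559]
tcp_rot: [-2.491, -1.914, 0.0]
wrist_force: [-0.5, 0.5, -0.2]
finger_gap: 0.0403
grip_force: 0.0
```

Request:
apply_moves:
  deltas:
    - [[-0.06, 0, 0], 0, -0.06]
    - [[-0.06, 0, 0], 0, -0.06]
    - [[-0.06, 0, 0], 0, -0.06]
    - [[-0.06, 0, 0], 0, -0.06]
    - [[-0.05, 0, 0], 0, -0.06]
    - [[-0.04, 0, 0], 0, -0.06]
    - [[-0.04, 0, 0], 0, -0.06]
    - [[-0.04, 0, 0], 0, -0.06]

```text
time: 6.2
position: [0.6071, 0.1348, 0.0563]
tcp_rot: [-2.491, -1.914, -0.0]
wrist_force: [0.7, 0.9, -0.0]
finger_gap: 0.0402
grip_force: 0.0
```

Request:
apply_moves:
  deltas:
    - [[-0.04, 0, 0], 0, -0.06]
    - [[-0.04, 0, 0], 0, -0.06]
    - [[-0.04, 0, 0], 0, -0.06]
    - [[-0.04, 0, 0], 0, -0.06]
    - [[-0.05, 0, 0], 0, -0.06]
    - [[-0.06, 0, 0], 0, -0.06]
    - [[-0.07, 0, 0], 0, -0.06]
    - [[-0.08, 0, 0], 0, -0.06]

```text
time: 7.2
position: [0.6016, 0.115, 0.0563]
tcp_rot: [-2.49, -1.914, -0.001]
wrist_force: [0.2, 2.7, -0.5]
finger_gap: 0.0403
grip_force: 1.1
```

Request:
apply_moves:
  deltas:
    - [[-0.1, 0, 0], 0, -0.06]
    - [[-0.1, 0, 0], 0, -0.06]
    - [[-0.1, 0, 0], 0, -0.06]
    - [[-0.1, 0, 0], 0, -0.06]
    - [[-0.1, 0, 0], 0, -0.06]
    - [[-0.1, 0, 0], 0, -0.06]
    - [[-0.1, 0, 0], 0, -0.06]
    - [[-0.1, 0, 0], 0, -0.06]

```text
time: 8.2
position: [0.5913, 0.0757, 0.0563]
tcp_rot: [-2.491, -1.914, -0.0]
wrist_force: [0.1, 2.1, -0.2]
finger_gap: 0.0404
grip_force: 1.2
```

Request:
apply_moves:
  deltas:
    - [[-0.1, 0, 0], 0, -0.06]
    - [[-0.1, 0, 0], 0, -0.06]
    - [[-0.1, 0, 0], 0, -0.06]
    - [[-0.1, 0, 0], 0, -0.06]
    - [[-0.1, 0, 0], 0, -0.06]
    - [[-0.1, 0, 0], 0, -0.06]
    - [[-0.1, 0, 0], 0, -0.06]
    - [[-0.1, 0, 0], 0, -0.06]

```text
time: 9.2
position: [0.581, 0.0369, 0.0563]
tcp_rot: [-2.491, -1.914, -0.0]
wrist_force: [0.9, 2.5, -0.6]
finger_gap: 0.0401
grip_force: 1.2
```

```bash
cat >> h.py <<'E'
def sleeve(c,guess,z=.085,rad=.056):
    """rim centre: bright unsaturated pixels in the guess window"""
    uv=np.array([proj(c,(guess[0]+rad*np.cos(t),guess[1]+rad*np.sin(t),z)) for t in np.linspace(0,6.28,40)])
    x0,y0=uv.min(0).astype(int)-4;x1,y1=uv.max(0).astype(int)+5
    cv2.imwrite("pics/tmp.png",cv2.resize(c["img"][y0:y1,x0:x1],None,fx=6,fy=6));return x0,y0
E
python3 - <<'E'
from h import *
s=bot.read_state();print(s["position"],s["wrist_force"])
a=bot.camera("scene");b=bot.camera("side")
print((np.array(s["position"])[:2]-[.6124,.1546])@[-.258,-.966])
A=cv2.resize(a["img"][140:300,200:370],None,fx=3,fy=3,interpolation=2)[:450]
B=cv2.resize(b["img"][150:300,220:360],None,fx=3,fy=3,interpolation=2)
B=B[:, :]
cv2.imwrite("pics/p2.png",np.hstack([A[:450,:380],B]))
E
```

```text
[0.58101351 0.03694915 0.05628782] [ 0.87878938  2.49904115 -0.55107579]
0.12174843595134714
```

View pics/p2.png

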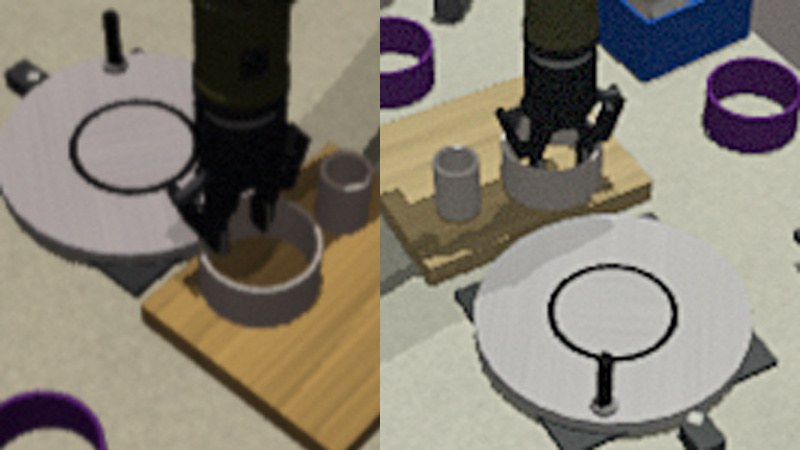

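The crop shows the sleeve upright near the board's edge and being towed straight (side crop centre ~(552,150)), with the narrow tube clear. I continue the push.

Request:
apply_moves:
  deltas:
    - [[-0.1, 0, 0], 0, -0.06]
    - [[-0.1, 0, 0], 0, -0.06]
    - [[-0.1, 0, 0], 0, -0.06]
    - [[-0.1, 0, 0], 0, -0.06]
    - [[-0.1, 0, 0], 0, -0.06]
    - [[-0.1, 0, 0], 0, -0.06]
    - [[-0.1, 0, 0], 0, -0.06]
    - [[-0.1, 0, 0], 0, -0.06]

```text
time: 10.3
position: [0.5707, -0.0018, 0.0562]
tcp_rot: [-2.491, -1.914, 0.0]
wrist_force: [-0.2, 2.3, -0.7]
finger_gap: 0.0402
grip_force: 1.1
```

Request:
apply_moves:
  deltas:
    - [[-0.1, 0, 0], 0, -0.06]
    - [[-0.1, 0, 0], 0, -0.06]
    - [[-0.1, 0, 0], 0, -0.06]
    - [[-0.1, 0, 0], 0, -0.06]
    - [[-0.1, 0, 0], 0, -0.06]
    - [[-0.1, 0, 0], 0, -0.06]
    - [[-0.1, 0, 0], 0, -0.06]
    - [[-0.1, 0, 0], 0, -0.06]

```text
time: 11.3
position: [0.5604, -0.0404, 0.0563]
tcp_rot: [-2.491, -1.914, 0.0]
wrist_force: [0.5, 1.3, -0.9]
finger_gap: 0.0402
grip_force: 1.2
```

Request:
apply_moves:
  deltas:
    - [[-0.1, 0, 0], 0, -0.06]
    - [[-0.1, 0, 0], 0, -0.06]
    - [[-0.1, 0, 0], 0, -0.06]
    - [[-0.1, 0, 0], 0, -0.06]
    - [[-0.1, 0, 0], 0, -0.06]
    - [[-0.1, 0, 0], 0, -0.06]
    - [[-0.1, 0, 0], 0, -0.06]
    - [[-0.1, 0, 0], 0, -0.06]

```text
time: 12.3
position: [0.5501, -0.079, 0.0563]
tcp_rot: [-2.491, -1.914, -0.0]
wrist_force: [0.2, 1.1, -1.0]
finger_gap: 0.0401
grip_force: 1.1
```

Request:
apply_moves:
  deltas:
    - [[-0.1, 0, 0], 0, -0.06]
    - [[-0.1, 0, 0], 0, -0.06]
    - [[-0.1, 0, 0], 0, -0.06]
    - [[-0.1, 0, 0], 0, -0.06]
    - [[-0.1, 0, 0], 0, -0.06]
    - [[-0.08, 0, 0], 0, -0.06]
    - [[-0.04, 0, 0], 0, -0.06]
    - [[-0.02, 0, 0], 0, -0.06]

```text
time: 13.3
position: [0.542, -0.1096, 0.0563]
tcp_rot: [-2.491, -1.914, -0.0]
wrist_force: [0.7, 2.5, -0.9]
finger_gap: 0.0407
grip_force: 1.3
```

```bash
python3 - <<'E'
from h import *
c=bot.camera("side");d=bot.camera("scene");w=bot.camera("wrist")
np.save("side_p3.npy",c["img"])
B=cv2.resize(c["img"][210:310,235:360],None,fx=3.2,fy=3.2,interpolation=2)
W=cv2.resize(w["img"],(400,300))
D=cv2.resize(d["img"][130:240,180:305],None,fx=3.2,fy=3.2,interpolation=2)
o=np.zeros((600,800,3),np.uint8)
for im,y,x in((B,0,0),(W,0,400),(D[:250],350,0)):
    im=im[:600-y,:800-x];o[y:y+im.shape[0],x:x+im.shape[1]]=im
cv2.imwrite("pics/p3.png",o)
E
```

```text
(no output)
```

View pics/p3.png

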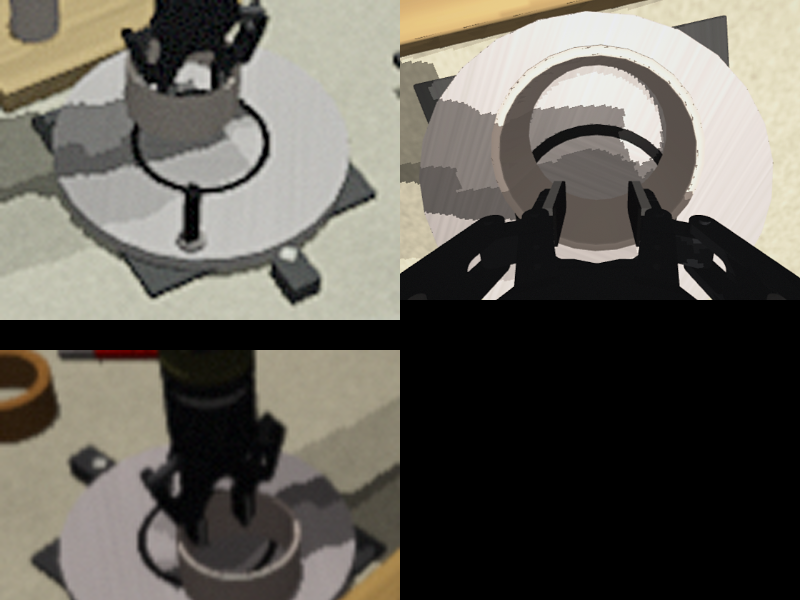

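The sleeve is now half on the ring. In the wrist view (at full scale) its rim spans columns 136–420 and rows 63–347. I compute the remaining distance.

```bash
python3 - <<'E'
from h import *
w=bot.camera("wrist")
pts=[onplane(w,u,v,.0835)[:2] for u,v in((136,205),(420,205),(278,63),(278,347))]
print(np.round(pts,4)); s=(pts[0]+pts[1])/2*0+np.mean(pts,0)
# side view: rim left/right edges 124,241 at row ~85 ; front lower edge
c=bot.camera("side")
L=[onplane(c,235+x/3.2,210+y/3.2,.0835)[:2] for x,y in((124,78),(242,78))];print("side mid",np.round(L,4),np.mean(L,0))
tcp=bot.read_state()["position"][:2];print("tcp-sleeve",(tcp-s).round(4),"sleeve",s.round(4))
# ring inner/outer arc via wrist: dark pixels on deck
g=cv2.cvtColor(w["img"],cv2.COLOR_BGR2GRAY);
r=np.array([onplane(w,u,v,.0285)[:2] for u,v in(((540-400)*1.4,157*1.4),(596-400+0,0),)][:1]);
top=onplane(w,(596-400)*1.4,124*1.4,.0285)[:2];print("ring outer rear pt",top.round(4),"-> centre approx",(top-.066*np.array([.258,.966])).round(4))
E
```

```text
[[ 0.5051 -0.0578]
 [ 0.6026 -0.0839]
 [ 0.5658 -0.0258]
 [ 0.5387 -0.1281]]
side mid [[ 0.4891 -0.0737]
 [ 0.5813 -0.1322]] [ 0.53522228 -0.10297162]
tcp-sleeve [-0.0111 -0.0358] sleeve [ 0.5531 -0.0739]
ring outer rear pt [ 0.5531 -0.0683] -> centre approx [ 0.5361 -0.1321]
```

Request:
apply_moves:
  deltas:
    - [[-0.1, 0, 0], 0, -0.06]
    - [[-0.1, 0, 0], 0, -0.06]
    - [[-0.1, 0, 0], 0, -0.06]
    - [[-0.1, 0, 0], 0, -0.06]
    - [[-0.1, 0, 0], 0, -0.06]
    - [[-0.1, 0, 0], 0, -0.06]
    - [[-0.1, 0, 0], 0, -0.06]
    - [[-0.1, 0, 0], 0, -0.06]

```text
time: 14.55
position: [0.5315, -0.1486, 0.0563]
tcp_rot: [-2.491, -1.914, -0.0]
wrist_force: [0.4, 2.4, 0.1]
finger_gap: 0.0401
grip_force: 1.3
```

Request:
apply_moves:
  deltas:
    - [[-0.1, 0, 0], 0, -0.06]
    - [[-0.08, 0, 0], 0, -0.06]
    - [[-0.05, 0, 0], 0, -0.06]
    - [[-0.03, 0, 0], 0, -0.06]
    - [[-0.02, 0, 0], 0, -0.06]
    - [[0, 0, 0], 0, -0.06]
    - [[0, 0, 0], 0, -0.06]
    - [[0, 0, 0], 0, -0.06]

```text
time: 15.55
position: [0.528, -0.1618, 0.0563]
tcp_rot: [2.491, 1.914, -0.0]
wrist_force: [0.3, 2.0, -1.3]
finger_gap: 0.04
grip_force: 1.1
```

```bash
python3 - <<'E'
from h import *
c=bot.camera("side");w=bot.camera("wrist")
B=cv2.resize(c["img"][215:305,245:345],None,fx=4,fy=4,interpolation=2)
W=cv2.resize(w["img"],(400,300))
cv2.imwrite("pics/p4.png",np.hstack([B[:360],np.vstack([W,W[:60]*0])]))
print(bot.read_state()["position"])
E
```

```text
[ 0.52800251 -0.16185323  0.0562625 ]
```

View pics/p4.png

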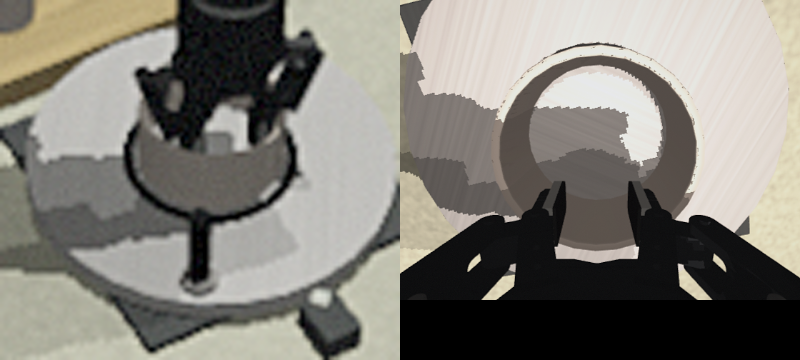

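```bash
python3 - <<'E'
from h import *
c=bot.camera("side")
t=np.linspace(0,6.283,200)
def circ(x,y,r,z):
    p=np.array([proj(c,(x+r*np.cos(a),y+r*np.sin(a),z)) for a in t]);p=(p-[244.6,214.6])*4
    return "L%.0f R%.0f T%.0f B%.0f"%(p[:,0].min(),p[:,0].max(),p[:,1].min(),p[:,1].max())
print("ring outer",circ(.5345,-.1335,.066,.0285),"seen L125 R299 B220")
for x,y in((.5345,-.1335),(.537,-.130),(.539,-.126)): print(x,y,circ(x,y,.055,.0285),"top",circ(x,y,.055,.0835))
# dark profile along the column below the sleeve
g=cv2.cvtColor(c["img"],cv2.COLOR_BGR2GRAY);
for u in(285,288,302,305):print(u,g[255:275,u])
E
```

```text
ring outer L123 R299 T91 B223 seen L125 R299 B220
0.5345 -0.1335 L137 R284 T102 B212 top L137 R288 T51 B161
0.537 -0.13 L138 R284 T98 B207 top L138 R288 T47 B157
0.539 -0.126 L137 R283 T94 B202 top L137 R287 T43 B152
285 [ 88  93  92  92  94  96  97  93  99  91  53   0  58  91  95  89  93  90
  78 134]
288 [ 99  97  95  96  93  97  97  95  97  96  97  82   8  40  84 101  89  86
 140 185]
302 [ 96  98  94  98 101 102 102  95  99  96  97 101  91  46   0 142 188 174
 171 172]
305 [ 98  99  95 101 102  95  96 100  95  96  99  91  68   0  88 158 176 170
 170 168]
```

Request:
apply_moves:
  deltas:
    - [[-0.04, 0, 0], 0, -0.06]
    - [[-0.04, 0, 0], 0, -0.06]
    - [[-0.03, 0, 0], 0, -0.06]
    - [[-0.02, 0, 0], 0, -0.06]
    - [[0, 0, 0], 0, -0.06]
    - [[0, 0, 0], 0, -0.06]
    - [[0, 0, 0], 0, -0.06]
    - [[0.05, 0, 0], 0, -0.06]

```text
time: 16.7
position: [0.5268, -0.1664, 0.0563]
tcp_rot: [2.492, 1.912, -0.001]
wrist_force: [0.5, 0.2, 0.1]
finger_gap: 0.0399
grip_force: 0.0
```

Request:
apply_moves:
  deltas:
    - [[0.1, 0, 0], 0, -0.06]
    - [[0.2, 0, 0], 0, -0.06]
    - [[0.2, 0, 0], 0, -0.06]
    - [[0.1, 0, -0.2], 0, -0.06]
    - [[0, 0, -0.5], 0, -0.06]
    - [[0, 0, -0.6], 0, -0.06]
    - [[0, 0, -0.6], 0, -0.06]
    - [[0, 0, -0.4], 0, -0.06]

```text
time: 17.7
position: [0.5352, -0.1367, 0.1734]
tcp_rot: [2.49, 1.913, 0.002]
wrist_force: [0.5, 0.7, -0.3]
finger_gap: 0.0403
grip_force: 0.0
```

```bash
python3 - <<'E'
from h import *
print(bot.read_state()["position"])
c=bot.camera("side");w=bot.camera("wrist")
B=cv2.resize(c["img"][215:305,245:345],None,fx=4,fy=4,interpolation=2)
W=cv2.resize(w["img"],(400,300))
cv2.imwrite("pics/p5.png",np.hstack([B[:360],np.vstack([W,W[:60]*0])]))
t=np.linspace(0,6.283,200)
def circ(c,x,y,r,z):
    p=np.array([proj(c,(x+r*np.cos(a),y+r*np.sin(a),z)) for a in t])
    return np.r_[p.min(0),p.max(0)]
print("exp wrist ring",(circ(w,.5345,-.1335,.066,.0285)/1.4+[400,0,400,0]).round(0),"rim",(circ(w,.5345,-.1335,.055,.0835)/1.4+[400,0,400,0]).round(0))
E
```

```text
[ 0.53523513 -0.13665821  0.173422  ]
exp wrist ring [540.  85. 646. 189.] rim [539.  98. 646. 201.]
```

View pics/p5.png

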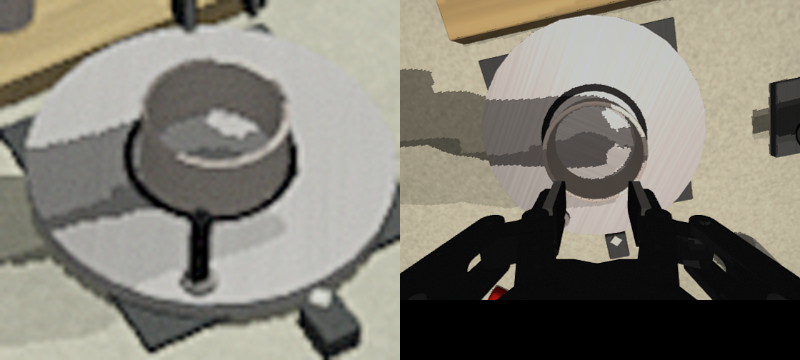

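In the wrist view the ring spans columns 541–646 and the rim spans columns 542–648, rows 96–200. Expected values were 540–646 and 539–646, 98–201, so the sleeve is centred within about 2 mm and let go. Next is the handle.

Request:
apply_moves:
  deltas:
    - [[-0.26, -0.12, 0], 0, -0.06]
    - [[-0.27, -0.12, 0], 0, -0.06]
    - [[-0.27, -0.12, 0], 0, -0.06]
    - [[-0.27, -0.12, 0], 0, -0.06]
    - [[-0.27, -0.12, 0], 0, -0.06]
    - [[-0.27, -0.12, 0], 0, -0.06]
    - [[-0.26, -0.11, 0], 0, -0.06]
    - [[-0.26, -0.11, 0], 0, -0.06]

```text
time: 18.8
position: [0.4613, -0.2282, 0.1713]
tcp_rot: [2.491, 1.914, 0.0]
wrist_force: [-0.7, 0.2, -0.4]
finger_gap: 0.0402
grip_force: 0.0
```

```bash
python3 - <<'E'
from h import *
s=bot.read_state();print(s["position"],s["qpos"].round(2))
w=bot.camera("wrist");print("expected",proj(w,(.4622,-.2276,.1)),"tcp axis at z.1",proj(w,(*s["position"][:2],.1)))
cv2.imwrite("pics/w6.png",w["img"][150:420])
E
```

```text
[ 0.46134007 -0.22816225  0.17128303] [ 0.35  0.64  0.02  1.96 -0.03  0.54  0.14]
expected [275.34318373 225.11716172] tcp axis at z.1 [274.32488781 226.19807727]
```

View pics/w6.png

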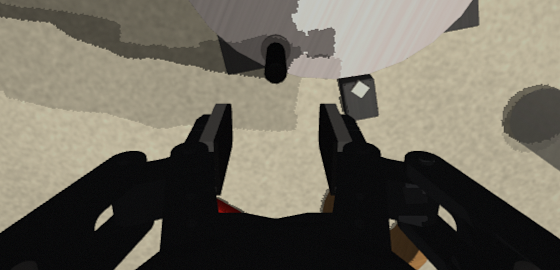

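The wrist view shows the handle top at pixel (275,224), which is where it was expected. I descend and grip.

Request:
apply_moves:
  deltas:
    - [[0, 0, 0.3], 0, -0.06]
    - [[0, 0, 0.4], 0, -0.06]
    - [[0, 0, 0.4], 0, -0.06]
    - [[0, 0, 0.4], 0, -0.06]
    - [[0, 0, 0.3], 0, -0.06]
    - [[0, 0, 0.2], 0, -0.06]
    - [[0, 0, 0], 0, -0.06]
    - [[0, 0, 0], 0, -0.06]

```text
time: 19.85
position: [0.4622, -0.2276, 0.0717]
tcp_rot: [2.491, 1.913, 0.001]
wrist_force: [0.6, 0.5, -0.2]
finger_gap: 0.04
grip_force: 0.0
```

Request:
apply_moves:
  deltas:
    - [[0, 0, 0], 0, -1]
    - [[0, 0, 0], 0, -1]
    - [[0, 0, 0], 0, -1]
    - [[0, 0, 0], 0, -1]
    - [[0, 0, 0], 0, -1]
    - [[0, 0, 0], 0, -1]
    - [[0, 0, 0], 0, -1]
    - [[0, 0, 0], 0, -1]
  newtons: 20

```text
time: 20.85
position: [0.462, -0.2277, 0.0718]
tcp_rot: [2.491, 1.913, 0.0]
wrist_force: [-0.6, 0.4, 4.9]
finger_gap: 0.0151
grip_force: 21.7
```

```bash
cat > plan.py <<'E'
# rows (tool units) round the circle from the present angle by 8*step degrees per call
from h import *
import sys
s=bot.read_state();ctr=np.array([.5345,-.1335]);p=np.array(s["position"][:2])-ctr
r=np.hypot(*p);a0=np.degrees(np.arctan2(p[1],p[0]));print("r",r.round(4),"ang",a0.round(1),"joint",((a0+93.4+180)%360-180).round(1),"wf",s["wrist_force"].round(1),s["qpos"].round(2))
n=int(sys.argv[1]);st=float(sys.argv[2]);R=.1195
X=np.array([.258,.966]);Y=np.array([.966,-.258])
q=p.copy()
for k in range(n):
    o=[]
    for j in range(8):
        a=np.radians(a0+st*(8*k+j+1));t=R*np.array([np.cos(a),np.sin(a)]);d=(t-q)/.05
        v=np.round([d@X,d@Y],2);q=q+.05*(v[0]*X+v[1]*Y);o.append(v.tolist())
    print(k,o)
E
python3 plan.py 2 5
```

```text
r 0.1188 ang -127.6 joint -34.2 wf [-0.6  0.4  4.9] [ 0.36  0.81  0.01  2.02 -0.03  0.3   0.14]
0 [[-0.08, 0.19], [-0.06, 0.2], [-0.04, 0.21], [-0.01, 0.2], [-0.0, 0.21], [0.01, 0.21], [0.04, 0.21], [0.05, 0.2]]
1 [[0.07, 0.19], [0.09, 0.19], [0.11, 0.18], [0.11, 0.18], [0.14, 0.16], [0.15, 0.14], [0.15, 0.14], [0.18, 0.12]]
```

Request:
apply_moves:
  deltas:
    - [[-0.08, 0.19, 0], 0, -1]
    - [[-0.06, 0.2, 0], 0, -1]
    - [[-0.04, 0.21, 0], 0, -1]
    - [[-0.01, 0.2, 0], 0, -1]
    - [[0, 0.21, 0], 0, -1]
    - [[0.01, 0.21, 0], 0, -1]
    - [[0.04, 0.21, 0], 0, -1]
    - [[0.05, 0.2, 0], 0, -1]

```text
time: 21.85
position: [0.5396, -0.2528, 0.0719]
tcp_rot: [-2.491, -1.914, -0.0]
wrist_force: [-1.5, 1.5, 7.4]
finger_gap: 0.0155
grip_force: 21.8
```

```bash
python3 plan.py 2 5
```

```text
r 0.1194 ang -87.5 joint 5.9 wf [-1.5  1.5  7.4] [ 0.35  0.87  0.02  1.78 -0.03  0.49  0.13]
0 [[0.07, 0.2], [0.09, 0.19], [0.1, 0.18], [0.12, 0.17], [0.13, 0.16], [0.15, 0.15], [0.16, 0.13], [0.17, 0.12]]
1 [[0.18, 0.1], [0.19, 0.09], [0.2, 0.07], [0.2, 0.06], [0.2, 0.03], [0.21, 0.02], [0.21, 0.0], [0.21, -0.01]]
```

Request:
apply_moves:
  deltas:
    - [[0.07, 0.2, 0], 0, -1]
    - [[0.09, 0.19, 0], 0, -1]
    - [[0.1, 0.18, 0], 0, -1]
    - [[0.12, 0.17, 0], 0, -1]
    - [[0.13, 0.16, 0], 0, -1]
    - [[0.15, 0.15, 0], 0, -1]
    - [[0.16, 0.13, 0], 0, -1]
    - [[0.17, 0.12, 0], 0, -1]

```text
time: 22.85
position: [0.6152, -0.2224, 0.0719]
tcp_rot: [2.491, 1.913, -0.001]
wrist_force: [-1.0, -0.7, 5.5]
finger_gap: 0.0154
grip_force: 21.7
```

Request:
apply_moves:
  deltas:
    - [[0.18, 0.1, 0], 0, -1]
    - [[0.19, 0.09, 0], 0, -1]
    - [[0.2, 0.07, 0], 0, -1]
    - [[0.2, 0.06, 0], 0, -1]
    - [[0.2, 0.03, 0], 0, -1]
    - [[0.21, 0.02, 0], 0, -1]
    - [[0.21, 0, 0], 0, -1]
    - [[0.21, -0.01, 0], 0, -1]

```text
time: 23.85
position: [0.6544, -0.1487, 0.0719]
tcp_rot: [2.49, 1.913, 0.003]
wrist_force: [1.1, -2.1, 6.5]
finger_gap: 0.0154
grip_force: 21.8
```

```bash
python3 plan.py 2 5
```

```text
r 0.1208 ang -7.2 joint 86.2 wf [ 1.1 -2.1  6.5] [ 0.13  0.95  0.06  1.54 -0.08  0.66 -0.04]
0 [[0.2, -0.06], [0.2, -0.06], [0.2, -0.07], [0.19, -0.09], [0.18, -0.1], [0.17, -0.12], [0.16, -0.14], [0.14, -0.15]]
1 [[0.14, -0.16], [0.12, -0.17], [0.1, -0.18], [0.09, -0.19], [0.07, -0.19], [0.05, -0.21], [0.04, -0.2], [0.01, -0.21]]
```

Request:
apply_moves:
  deltas:
    - [[0.2, -0.05, 0], 0, -1]
    - [[0.2, -0.06, 0], 0, -1]
    - [[0.2, -0.07, 0], 0, -1]
    - [[0.19, -0.09, 0], 0, -1]
    - [[0.18, -0.1, 0], 0, -1]
    - [[0.17, -0.12, 0], 0, -1]
    - [[0.16, -0.14, 0], 0, -1]
    - [[0.14, -0.15, 0], 0, -1]

```text
time: 24.85
position: [0.6357, -0.067, 0.0719]
tcp_rot: [2.489, 1.915, 0.007]
wrist_force: [4.5, 1.2, 4.6]
finger_gap: 0.0151
grip_force: 21.7
```

Request:
apply_moves:
  deltas:
    - [[0.14, -0.16, 0], 0, -1]
    - [[0.12, -0.17, 0], 0, -1]
    - [[0.1, -0.18, 0], 0, -1]
    - [[0.09, -0.19, 0], 0, -1]
    - [[0.07, -0.19, 0], 0, -1]
    - [[0.05, -0.21, 0], 0, -1]
    - [[0.04, -0.2, 0], 0, -1]
    - [[0.01, -0.21, 0], 0, -1]

```text
time: 25.85
position: [0.5691, -0.0176, 0.0718]
tcp_rot: [-2.489, -1.915, -0.004]
wrist_force: [2.3, 2.5, 8.3]
finger_gap: 0.0155
grip_force: 22.0
```

```bash
python3 plan.py 2 4
```

```text
r 0.1209 ang 73.4 joint 166.8 wf [2.3 2.5 8.3] [-0.09  0.85  0.06  1.86 -0.12  0.43 -0.19]
0 [[-0.03, -0.17], [-0.01, -0.16], [-0.03, -0.17], [-0.03, -0.16], [-0.05, -0.16], [-0.06, -0.16], [-0.07, -0.15], [-0.07, -0.15]]
1 [[-0.09, -0.14], [-0.1, -0.13], [-0.11, -0.13], [-0.12, -0.12], [-0.12, -0.11], [-0.13, -0.1], [-0.14, -0.1], [-0.15, -0.08]]
```

Request:
apply_moves:
  deltas:
    - [[-0.02, -0.17, 0], 0, -1]
    - [[-0.02, -0.16, 0], 0, -1]
    - [[-0.03, -0.17, 0], 0, -1]
    - [[-0.03, -0.16, 0], 0, -1]
    - [[-0.05, -0.16, 0], 0, -1]
    - [[-0.06, -0.16, 0], 0, -1]
    - [[-0.07, -0.15, 0], 0, -1]
    - [[-0.07, -0.15, 0], 0, -1]

```text
time: 26.85
position: [0.5016, -0.0177, 0.0717]
tcp_rot: [-2.486, -1.915, -0.001]
wrist_force: [0.6, 3.5, 11.1]
finger_gap: 0.0153
grip_force: 22.3
```

```bash
python3 plan.py 1 4
```

```text
r 0.1204 ang 105.9 joint -160.7 wf [ 0.6  3.5 11.1] [-0.08  0.81  0.04  2.06 -0.13  0.28 -0.19]
0 [[-0.11, -0.13], [-0.1, -0.13], [-0.11, -0.13], [-0.11, -0.12], [-0.13, -0.11], [-0.13, -0.1], [-0.14, -0.09], [-0.15, -0.08]]
```

Request:
apply_moves:
  deltas:
    - [[-0.1, -0.13, 0], 0, -1]
    - [[-0.1, -0.13, 0], 0, -1]
    - [[-0.11, -0.13, 0], 0, -1]
    - [[-0.11, -0.12, 0], 0, -1]
    - [[-0.13, -0.11, 0], 0, -1]
    - [[-0.13, -0.1, 0], 0, -1]
    - [[-0.14, -0.09, 0], 0, -1]
    - [[-0.15, -0.08, 0], 0, -1]

```text
time: 27.85
position: [0.4449, -0.054, 0.0717]
tcp_rot: [-2.486, -1.914, 0.002]
wrist_force: [-0.5, 1.8, 13.1]
finger_gap: 0.0149
grip_force: 22.5
```

```bash
python3 plan.py 1 4
```

```text
r 0.1197 ang 138.4 joint -128.2 wf [-0.5  1.8 13.1] [ 0.01  0.78  0.02  2.21 -0.1   0.15 -0.14]
0 [[-0.15, -0.07], [-0.16, -0.05], [-0.16, -0.05], [-0.16, -0.04], [-0.17, -0.02], [-0.16, -0.02], [-0.17, 0.0], [-0.17, 0.01]]
```

Request:
apply_moves:
  deltas:
    - [[-0.15, -0.07, -0.01], 0, -1]
    - [[-0.16, -0.05, -0.01], 0, -1]
    - [[-0.16, -0.05, -0.01], 0, -1]
    - [[-0.16, -0.04, -0.01], 0, -1]
    - [[-0.17, -0.02, 0], 0, -1]
    - [[-0.16, -0.02, 0], 0, -1]
    - [[-0.17, 0, 0], 0, -1]
    - [[-0.17, 0.01, 0], 0, -1]

```text
time: 28.85
position: [0.4167, -0.116, 0.0722]
tcp_rot: [-2.489, -1.912, 0.005]
wrist_force: [-2.7, 1.8, -27.1]
finger_gap: 0.0149
grip_force: 19.9
```

```bash
python3 plan.py 1 4
```

```text
r 0.1191 ang 171.6 joint -95.0 wf [ -2.7   1.8 -27.1] [ 0.16  0.78  0.01  2.26 -0.04  0.11 -0.06]
0 [[-0.17, 0.02], [-0.16, 0.03], [-0.16, 0.05], [-0.16, 0.06], [-0.15, 0.07], [-0.14, 0.08], [-0.14, 0.09], [-0.14, 0.1]]
```

Request:
apply_moves:
  deltas:
    - [[-0.17, 0.02, 0.01], 0, -1]
    - [[-0.16, 0.03, 0.01], 0, -1]
    - [[-0.16, 0.05, 0.01], 0, -1]
    - [[-0.16, 0.06, 0], 0, -1]
    - [[-0.15, 0.07, 0], 0, -1]
    - [[-0.14, 0.08, 0], 0, -1]
    - [[-0.14, 0.09, 0], 0, -1]
    - [[-0.14, 0.1, 0], 0, -1]

```text
time: 29.85
position: [0.4264, -0.1825, 0.0721]
tcp_rot: [2.493, 1.912, -0.002]
wrist_force: [-3.9, -1.0, -12.7]
finger_gap: 0.0152
grip_force: 21.2
```

```bash
python3 plan.py 2 4
```

```text
r 0.1187 ang -155.6 joint -62.2 wf [ -3.9  -1.  -12.7] [ 0.31  0.79 -0.    2.17  0.02  0.18  0.02]
0 [[-0.14, 0.1], [-0.11, 0.12], [-0.11, 0.12], [-0.1, 0.14], [-0.09, 0.14], [-0.08, 0.14], [-0.07, 0.16], [-0.06, 0.15]]
1 [[-0.05, 0.16], [-0.03, 0.16], [-0.03, 0.17], [-0.01, 0.17], [-0.0, 0.16], [0.0, 0.17], [0.03, 0.16], [0.03, 0.17]]
```

Request:
apply_moves:
  deltas:
    - [[-0.13, 0.11, 0], 0, -1]
    - [[-0.11, 0.12, 0], 0, -1]
    - [[-0.11, 0.12, 0], 0, -1]
    - [[-0.1, 0.14, 0], 0, -1]
    - [[-0.09, 0.14, 0], 0, -1]
    - [[-0.08, 0.14, 0], 0, -1]
    - [[-0.07, 0.16, 0], 0, -1]
    - [[-0.06, 0.15, 0], 0, -1]

```text
time: 30.85
position: [0.4701, -0.2332, 0.0721]
tcp_rot: [2.491, 1.911, -0.001]
wrist_force: [-4.4, -2.6, -10.7]
finger_gap: 0.015
grip_force: 21.3
```

Request:
apply_moves:
  deltas:
    - [[-0.05, 0.16, 0], 0, -1]
    - [[-0.03, 0.16, 0], 0, -1]
    - [[-0.03, 0.17, 0], 0, -1]
    - [[-0.01, 0.17, 0], 0, -1]
    - [[0, 0.16, 0], 0, -1]
    - [[0, 0.17, 0], 0, -1]
    - [[0.03, 0.16, 0], 0, -1]
    - [[0.01, 0.08, 0], 0, -1]

```text
time: 31.85
position: [0.5298, -0.2525, 0.0721]
tcp_rot: [2.489, 1.911, 0.001]
wrist_force: [-1.7, -4.3, -10.5]
finger_gap: 0.0149
grip_force: 21.4
```

```bash
python3 plan.py 0 4
```

```text
r 0.119 ang -92.3 joint 1.1 wf [ -1.7  -4.3 -10.5] [ 0.38  0.86 -0.02  1.81  0.04  0.47  0.07]
```

Request:
apply_moves:
  deltas:
    - [[0, 0, 0], 0, -0.06]
    - [[0, 0, 0], 0, -0.06]
    - [[0, 0, 0], 0, -0.06]
    - [[0, 0, 0], 0, -0.06]
    - [[0, 0, 0], 0, -0.06]
    - [[0, 0, 0], 0, -0.06]
    - [[0, 0, 0], 0, -0.06]
    - [[0, 0, 0], 0, -0.06]

```text
time: 32.85
position: [0.528, -0.2508, 0.0717]
tcp_rot: [-2.491, -1.914, 0.0]
wrist_force: [-0.3, 0.6, 0.7]
finger_gap: 0.04
grip_force: 0.0
```

Request:
apply_moves:
  deltas:
    - [[0, 0, -0.2], 0, -0.06]
    - [[0, 0, -0.4], 0, -0.06]
    - [[0, 0, -0.6], 0, -0.06]
    - [[0, 0, -0.6], 0, -0.06]
    - [[0, 0, -0.6], 0, -0.06]
    - [[0, 0, -0.4], 0, -0.06]
    - [[0, 0, -0.2], 0, -0.06]
    - [[0, 0, 0], 0, -0.06]

```text
time: 33.85
position: [0.5283, -0.2509, 0.2224]
tcp_rot: [2.49, 1.913, 0.001]
wrist_force: [-0.1, -0.3, 0.2]
finger_gap: 0.0402
grip_force: 0.0
```

```bash
python3 - <<'E'
from h import *
w=bot.camera("wrist");c=bot.camera("side")
# side view: dark handle pixels near expected top, sleeve rim/base extents by ring comparison with earlier image
g=cv2.cvtColor(c["img"],cv2.COLOR_BGR2GRAY)
gp=np.array([proj(c,(.5345,-.1335,.0285))]);print("ctr px",gp.round(1))
# wrist: ring arc dark pixels -> deck plane distance from centre, and bright rim
W=w["img"].astype(int);gw=W.mean(2)
t=np.linspace(0,6.283,24,endpoint=False)
for nm,r,z in(("ring",.062,.0285),("deck",.075,.0285)):
    print(nm,[int(gw[int(v),int(u)]) if 0<=u<560 and 0<=v<420 else -1 for u,v in(proj(w,(.5345+r*np.cos(a),-.1335+r*np.sin(a),z)) for a in t)])
h=[.5345+.1195*np.cos(np.radians(-92.3)),-.1335+.1195*np.sin(np.radians(-92.3))]
for n,cam,G in(("w",w,gw),("s",c,g.astype(int))):
    u,v=proj(cam,(*h,.1));print(n,"handle top",u.round(),v.round(),G[int(v)-6:int(v)+7:3,int(u)-12:int(u)+13:3].astype(int).tolist())
B=cv2.resize(c["img"][215:305,245:345],None,fx=4,fy=4,interpolation=2)
cv2.imwrite("pics/end.png",np.hstack([B,cv2.resize(w["img"],(400,300))[:360]] if 0 else [B]))
s=bot.read_state();print(s["position"],s["wrist_force"])
E
```

```text
ctr px [[297.3 253.4]]
ring [57, 59, 59, 59, -1, -1, -1, 64, 59, 184, 192, 187, 107, 20, 25, 34, 13, 16, 27, 43, 37, 183, 194, 186]
deck [193, 186, 186, -1, -1, -1, -1, -1, 187, 187, 187, 186, 188, 192, 190, 102, 109, 108, 107, 102, 193, 193, 193, 193]
w handle top 277.0 208.0 [[77, 79, 3, 8, 8, 7, 7, 3, 184], [78, 80, 7, 9, 7, 7, 9, 7, 22], [69, 74, 4, 8, 7, 6, 6, 5, 23], [79, 58, 12, 6, 6, 10, 8, 28, 65], [151, 97, 28, 19, 7, 13, 53, 150, 59]]
s handle top 321.0 264.0 [[95, 103, 103, 15, 204, 195, 196, 192, 193], [96, 101, 96, 124, 198, 195, 194, 194, 192], [100, 80, 71, 194, 0, 161, 194, 199, 195], [0, 89, 187, 106, 8, 157, 196, 191, 196], [130, 124, 125, 113, 3, 157, 194, 199, 194]]
[ 0.5275659  -0.25055187  0.2210807 ] [ 0.15120171 -0.00500128  0.06600201]
```

```bash
python3 - <<'E'
from h import *
p=cv2.imread("pics/p5.png",0)[:360,:400];e=cv2.imread("pics/end.png",0)[:360,:400]
for nm,(x0,y0,x1,y1) in {"sleeve rim":(160,140,300,180),"sleeve upper":(140,55,300,160),"lower left":(120,140,195,225),"right":(230,140,310,225)}.items():
    a=np.float32(p[y0:y1,x0:x1]);b=np.float32(e[y0:y1,x0:x1]);w=cv2.createHanningWindow(a.shape[::-1],cv2.CV_32F)
    print(nm,"shift px(x4)",np.round(cv2.phaseCorrelate(a,b,w),2),"absdiff",np.abs(a-b).mean().round(1))
# scene camera: rim ellipse and base/ring profile
a=bot.camera("scene");c=bot.camera("side")
for n,cam in(("scene",a),("side",c)):
    I=cam["img"].astype(int);g=I.mean(2)
    for ang in range(180,360,20) if n=="side" else list(range(-60,130,20)):
        r=np.radians(ang);pr=[]
        for R in np.arange(.050,.072,.002):
            u,v=proj(cam,(.5345+R*np.cos(r),-.1335+R*np.sin(r),.0285));pr.append(int(g[int(round(v)),int(round(u))]))
        print(n,ang,pr)
E
```

```text
Traceback (most recent call last):
ValueError: setting an array element with a sequence. The requested array has an inhomogeneous shape after 1 dimensions. The detected shape was (2,) + inhomogeneous part.
```

```bash
python3 - <<'E'
from h import *
p=cv2.imread("pics/p5.png",0)[:360,:400];e=cv2.imread("pics/end.png",0)[:360,:400]
for nm,(x0,y0,x1,y1) in {"sleeve rim":(160,140,300,180),"sleeve upper":(140,55,300,160),"lower left":(120,140,195,225),"right":(230,140,310,225)}.items():
    a=np.float32(p[y0:y1,x0:x1]);b=np.float32(e[y0:y1,x0:x1]);w=cv2.createHanningWindow(a.shape[::-1],cv2.CV_32F)
    print(nm,"shift px(x4)",cv2.phaseCorrelate(a,b,w),"absdiff",np.abs(a-b).mean().round(1))
a=bot.camera("scene");c=bot.camera("side")
for n,cam in(("scene",a),("side",c)):
    g=cam["img"].astype(int).mean(2)
    for ang in range(180,360,20) if n=="side" else range(-60,130,20):
        r=np.radians(ang);pr=[]
        for R in np.arange(.050,.072,.002):
            u,v=proj(cam,(.5345+R*np.cos(r),-.1335+R*np.sin(r),.0285));pr.append(int(g[int(round(v)),int(round(u))]))
        print(n,ang,pr)
E
```

```text
sleeve rim shift px(x4) ((-0.5869943160664377, -0.47634588044212123), 0.18597038984298705) absdiff 33.0
sleeve upper shift px(x4) ((-0.5261192581406959, 0.10923668551581756), 0.09039416820914657) absdiff 32.9
lower left shift px(x4) ((0.762981228385172, 0.09138616446744408), 0.41202339567961516) absdiff 34.2
right shift px(x4) ((-0.17227642255341635, -0.033681694689448705), 0.6866445432768927) absdiff 33.3
scene -60 [64, 64, 56, 53, 58, 50, 50, 54, 117, 117, 140]
scene -40 [52, 50, 50, 49, 35, 35, 16, 46, 46, 134, 147]
scene -20 [55, 52, 52, 52, 39, 39, 17, 46, 46, 108, 137]
scene 0 [54, 56, 52, 52, 41, 41, 28, 28, 28, 107, 107]
scene 20 [53, 58, 58, 79, 75, 57, 57, 38, 38, 105, 105]
scene 40 [58, 89, 89, 86, 86, 39, 39, 53, 53, 110, 110]
scene 60 [59, 99, 99, 101, 101, 43, 43, 58, 58, 117, 117]
scene 80 [60, 75, 107, 107, 107, 59, 33, 50, 98, 98, 147]
scene 100 [76, 111, 111, 118, 84, 29, 29, 29, 81, 119, 144]
scene 120 [76, 133, 133, 130, 44, 44, 18, 64, 64, 144, 151]
side 180 [89, 89, 118, 118, 114, 1, 1, 86, 86, 193, 193]
side 200 [94, 85, 117, 127, 127, 1, 1, 15, 150, 150, 197]
side 220 [91, 97, 90, 90, 70, 70, 96, 96, 168, 168, 165]
side 240 [100, 101, 104, 77, 77, 0, 0, 66, 66, 109, 109]
side 260 [101, 105, 101, 79, 79, 0, 0, 76, 76, 127, 127]
side 280 [101, 104, 101, 78, 78, 39, 3, 3, 165, 165, 184]
side 300 [99, 98, 97, 97, 75, 25, 6, 118, 118, 192, 177]
side 320 [98, 99, 99, 92, 58, 58, 0, 156, 156, 205, 197]
side 340 [183, 131, 88, 128, 88, 66, 66, 124, 191, 191, 197]
```

```bash
python3 -c "
from plant import bot
print(bot.hand_in())"
```

```text
the job is handed in; nothing more can be done
None
```

The job is handed in: by my last measurements the sleeve stands upright, let go, about 3 mm from the turntable's centre, and the handle has gone once round past the pointer and stopped about 1° from it the second time; no result was reported.

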